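# Dip the jar mill's gearbox oil and hold the dipstick out for reading

### The arm

A 6-joint arm with a two-finger parallel gripper is mounted at the origin on the work surface. World frame = base frame: x ahead of the robot, y to its left, z up, the work surface at z = 0. Lengths are in m, angles in rad, forces in N, time in s.
With the tool pointing down it reaches from about 0.275 to 0.825 m from the base axis. Payload 5.2 kg.
Tool frame: the origin (TCP) lies at the very end of the fingers, on their centre line; the grasp point (between the pads) lies 19 mm behind it; z points along the fingers, y is the line along which they close (so a half turn about z gives the same grasp; the last joint's range is limited). The gripper opens to 93 mm and grips with 3 to 60 N. Pads are 15 mm wide; open, the fingers measure 128 mm over their backs; the gripper's body (75 mm by 188 mm) begins 65 mm behind the grasp point.
Start: joints at [-1.331, 0.259, 1.535, -0, 1.348, -0.203], TCP at [0.236, -0.497, 0.219] pointing down, gripper open.
Joint ranges: [-3.14, 3.14], [-0.91, 2.08], [0.19, 2.58], [-1.22, 4.36], [0.22, 2.71], [-3.12, 3.12]. Speed limits (rad/s): [2.57, 2.57, 3.14, 3.14, 3.14, 3.14].

### API

Orientations are given as a unit quaternion [x, y, z, w].
In Python, from workcell import manip gives the robot as it stands. The module is installed in compiled form; this text tells all that it offers.
- The arm moves only by the tool jog_arm, never from a script. Its argument "plan" is text: rows parted by semicolons, each of 4 numbers parted by spaces: the shift along the tool's x, y, z normalised to -1 to 1, where 1 is 0.5 m, then the turn about the tool's z normalised to -1 to 1, where 1 is 6 degrees. In form: dx dy dz twist; .... A call has 1 to 12 rows; each row shifts and turns the commanded pose from where the row before left it, along the tool's axes as they then stand; what a row does not reach is not made up. A row lasts 1/12 s, in which the tool goes at most 41.7 mm and 7.16 degrees, less where a joint would pass 70% of its speed; a pose out of reach is approached as far as the arm can. A call with a number of a shift or a turn outside -1 to 1 is refused whole. A call with a gripper value outside its range is refused whole. "fingers" is the opening, from 0 (shut) to 1 (fully open), set as the call begins (left out, the last holds). The fingers move at their own pace and stop on an object; "force" is the grip in N (left out, the last holds). Time passes only in rows, so rows that do not move let the fingers close. It gives the time, the measured TCP pose, the force, the opening and the grip force at its end, in the units of the state.
- manip.sense(): the state, without advancing time (a new reading comes with each control period).
- manip.capture(name): name is "scene" or "top"; returns a dict with "color" (480x640x3 uint8, blue, green, red), "intrinsics" (3x3 intrinsics, pixels), "distortion" ([k1, k2, p1, p2, k3] as OpenCV has them; the pictures are not rectified), "R" (3x3) and "t" (3): a world point X has camera coordinates R X + t. Camera axes: x right, y down, z forward; pixel columns grow to the right and rows downward; lengths in m; the calibration is good to about 2 mm. A picture is of the moment at which its call begins. There is no depth.
- manip.hand_in(): hands the job in; it is judged then, once.
Trained networks look in the newest picture that a camera, given by its name, has taken for a name from the list of things; names that differ only in an ending like _2 or _b are one class to them, and where a whole thing is asked for, a point or a joint stands for the part that bears it (a point fixed in the world has none). Each returns a list of dicts, best first, with "score" (0 to 1); they miss things now and then, are a little off and sometimes report something else, mostly with a low value. They report only what shows in the picture. A call takes as long as a camera call. They do not tell look-alikes from the thing itself.
- manip.outline_of(camera, target): "mask" (480x640 bool, what is visible of it) and "rect" ([left, top, right, bottom] in pixels, round what is visible of it).
The state is a dict: "time_s": time; "joint_positions": joint angles; "qd": joint speeds; "tau": joint torques, N m; "ee_pos": TCP position; "tcp_rot": TCP orientation; "contact_force": force on the tool from outside, world axes, zero at the start; "ft_torque": the same for the moment, N m; "opening": opening from 0.0 (shut) to 1.0 (fully open); "grasp_force": force on a finger pad.
Only numpy, scipy, OpenCV 4.12 (cv2) and the standard library are available. Lean on these libraries where they do the work, as an engineer would, in place of code of your own. Each camera call takes 0.05 s, during which the arm holds its last target. There are 200 camera calls.

### The job

Check the oil of the jar mill's gearbox: pull the push-on cap off the filler tube and stand it right way up on the drip tray without dropping it, then take the dipstick from the tool rest and push it down the tube until its collar stops on the mouth. Draw it out again and hold it level with its wet tip over the drip tray, well clear of everything, so that I can read it; finish while still holding it there, steady. Leave the trimming tool, vase and pot where they are.

Things in the scene. Friction and masses are not known exactly. Their poses are not given: they have to be found in the camera images.
- mill: Bench jar mill, fixed: grey gear case, motor, white porcelain jar lying on rubber rollers. Origin on the bench under the upright filler tube, z up. In its frame (mm) the gear case spans x 40 to 150, y -62 to 75, z up to 108; the motor behind it reaches x 352, z 150; rollers and jar span x 40 to 230, y -60 to -436, z up to 120 (jar, y below -125: 224). Under the tube a base 20 high runs to x -35.
- mill_mouth (a point): Centre of the open mouth of the steel filler (guide) tube, on its rim, 145 mm above the bench; z is the tube's upright axis. Tube 24 mm outside, straight bore 11 mm, 125 mm deep, funnelled to 17 mm over its top 6 mm. Three spring balls stick out 2.5 mm from its side 12.5 mm below the rim and hold the cap, which covers the mouth at the start.
- filler_cap: Black ribbed round push-on cap, small steel button on top, 39 mm across, 28 mm tall (button to 31), about 45 g, open below; origin at the centre of its open underside, z up. At the start it sits on the filler tube, underside 20 mm below the rim; a straight upward pull of about 12 N snaps it over the spring balls; it is clear after 25 mm of lift.
- tool_rest: Dark wooden tool rest, fixed, 92 by 112 mm, with two cross boards with V notches 40 mm to either side (y) of its middle, tops 54 mm above the bench; origin on the bench near its middle. The dipstick lies along its x axis in one notch, the trimming tool in the other (either in either), both with handles towards -x, overhanging the rest's edge.
- dipstick: Dipstick, about 55 g: straight 6 mm steel rod 110 mm long, steel collar 26 mm across and 5 mm thick, round wooden handle 16 mm across, 55 mm long. Origin on the axis at the collar's underside (the face that stops on the tube); z runs along the axis away from the tip: tip at z -110 mm, handle z 5 to 60 mm. At the start it lies level, its axis 44 mm above the bench.
- dipstick_tip (a point): The tip of the dipstick's rod; two dark rings 12 and 30 mm from it are the level marks. z axis as the dipstick.
- dipstick_grip (a point): A point on the dipstick's axis inside the wooden handle, 34 mm from the collar's underside. z axis as the dipstick.
- drip_tray: Shallow aluminium drip tray, fixed, 220 (x) by 160 (y) by 18 mm tall, walls and floor 3 mm; origin at the centre of its underside on the bench.
- trim_tool: Bystander in the other notch of the rest: wooden handled loop trimming tool, handle 10 mm diameter, 150 mm long, wire loop at the far end; no collar. Origin on its axis 55 mm from the handle's near end, z axis towards that end.
- vase: Bystander: blue glazed vase 92 mm across, 155 mm tall; origin at the centre of its underside.
- pot: Bystander: terracotta cup-shaped pot 92 mm across, 80 mm tall; origin at the centre of its underside.
There are look-alikes about, which are no part of the job. What is meant by the filler_cap is not blue, brown or yellow, and is the smaller of those in its own colour.

How it is judged:
On the way, in this order (a step that is already met when the one before it is completed fails the run):
1. the cap is off the tube and stands released, right way up, on the floor of the drip tray (x of filler_cap in the frame of drip_tray between -0.11 and 0.11 m and y of filler_cap in the frame of drip_tray between -0.08 and 0.08 m and z of filler_cap in the frame of drip_tray below 0.008 m and angle between filler_cap's own z axis and vertical below 0.2 rad and contact force between the fingers and filler_cap below 0.05 N and linear speed of filler_cap below 0.03 m/s), for 0.2 s.
2. the dipstick is down the filler tube, upright, its collar stopped on the mouth (horizontal distance between dipstick and mill_mouth below 0.005 m and z of dipstick in the frame of mill_mouth between -0.004 and 0.0025 m and angle between dipstick's own z axis and vertical below 0.12 rad), for 0.2 s.
3. the dipstick is drawn out, its tip above the mouth (z of dipstick_tip in the frame of mill_mouth above 0.005 m), for 0.05 s.
At the end, for the whole second after the job is handed in: The dipstick is held in the gripper (grip above 1 N), steady, level within 15 degrees, its tip above the drip tray's outline and tip and collar at least 80 mm above the bench, touching neither mill, tray, rest nor cap; the cap stands released, right way up (within 11 degrees), on the tray's floor (all of step 1 and angle between dipstick's own z axis and vertical between 1.309 and 1.833 rad and x of dipstick_tip in the frame of drip_tray between -0.11 and 0.11 m and y of dipstick_tip in the frame of drip_tray between -0.08 and 0.08 m and height (world z) of each of dipstick_tip, dipstick above 0.08 m and contact force between the fingers and dipstick above 1 N and contact force between dipstick and mill below 0.05 N and contact force between dipstick and drip_tray below 0.05 N and contact force between dipstick and tool_rest below 0.05 N and contact force between dipstick and filler_cap below 0.05 N and linear speed of dipstick below 0.03 m/s and angular speed of dipstick below 0.3 rad/s); the arm keeps its last pose, push and grip.
It fails at once if the vase or the pot was shoved more than 30 mm or tipped (distance of any of vase, pot from where it was at the start of the episode above 0.03 m or angle between any of vase, pot's own z axis and vertical above 0.5 rad).
It fails at once if the cap or the dipstick was dropped (fell freely at over 0.6 m/s) ((contact force between the fingers and filler_cap below 0.05 N and linear speed of filler_cap above 0.6 m/s) or (contact force between the fingers and dipstick below 0.05 N and linear speed of dipstick above 0.6 m/s)).
It fails at once if the trimming tool was moved more than 30 mm (distance of trim_tool from where it was at the start of the episode above 0.03 m).
It also fails if it takes over 72 s, if anything falls off the work surface, if the arm or the gripper's body presses on something with over 40 N, if the wrist force passes 120 N, or if a joint passes its speed limit or range.

## Working session

There is one attempt and no reset: what is moved stays moved. The work goes in short steps, Python scripts to look and compute and a tool call to move; the robot and the scene stay as the last step left them, time stands still between calls to the robot, and variables do not carry over. Pictures are saved under pics/ and viewed, at most 10 in all, crops included, and the job is handed in when it is done.

Besides the shell and the picture viewer there is one more tool, called after "Request:" as name(argument=value, ...) on one line, values as JSON. jog_arm: Moves the arm, as the interface text tells. Its arguments: {"type":"object","properties":{"plan":{"type":"string"},"fingers":{"type":"number"},"force":{"type":"number"}},"required":["plan"]}

```bash
mkdir -p pics; cat > h.py <<'E'
import numpy as np, cv2
from workcell import manip
from scipy.spatial.transform import Rotation as Rot
def ray(c,uv):
    p=cv2.undistortPoints(np.array([[uv]],float),c["intrinsics"],np.array(c["distortion"]))[0,0]
    R=np.array(c["R"]);t=np.array(c["t"]);return -R.T@t, R.T@np.array([p[0],p[1],1.])
def onz(c,uv,z):
    o,d=ray(c,uv);return o+d*(z-o[2])/d[2]
def proj(c,X):
    X=np.atleast_2d(np.array(X,float))
    return cv2.projectPoints(X,cv2.Rodrigues(np.array(c["R"]))[0],np.array(c["t"],float),c["intrinsics"],np.array(c["distortion"]))[0][:,0]
def tri(c1,u1,c2,u2):
    o1,d1=ray(c1,u1);o2,d2=ray(c2,u2)
    A=np.stack([d1,-d2],1);s=np.linalg.lstsq(A,o2-o1,rcond=None)[0]
    return (o1+d1*s[0]+o2+d2*s[1])/2, np.linalg.norm(o1+d1*s[0]-o2-d2*s[1])
E
python3 - <<'E'
from h import *
for n in ["scene","top"]:
    c=manip.capture(n);cv2.imwrite(f"pics/{n}0.png",c["color"])
    print(n,-np.array(c["R"]).T@c["t"])
    for t in ["mill","filler_cap","tool_rest","dipstick","drip_tray","trim_tool","vase","pot"]:
        for o in manip.outline_of(n,t)[:4]:
            m=o["mask"];ys,xs=np.nonzero(m);print(t,round(o["score"],2),np.round(o["rect"]),xs.mean().round(1),ys.mean().round(1),len(xs))
print(manip.sense())
E
```

```text
scene [ 0.95329704 -0.69989757  0.7373627 ]
mill 0.79 [144. 327. 483. 480.] 322.2 420.1 30422
filler_cap 0.98 [299. 297. 328. 325.] 311.6 312.3 714
filler_cap 0.83 [336. 319. 354. 343.] 345.0 330.4 368
filler_cap 0.72 [220. 315. 247. 346.] 232.5 330.3 720
filler_cap 0.61 [348. 221. 393. 260.] 377.5 231.7 160
tool_rest 0.73 [322. 221. 381. 268.] 350.7 246.5 1564
dipstick 0.74 [364. 223. 392. 244.] 379.8 230.1 156
drip_tray 0.97 [318. 170. 413. 225.] 365.8 196.6 2924
drip_tray 0.6 [348. 220. 394. 256.] 377.2 232.0 189
trim_tool 0.47 [323. 214. 364. 238.] 341.5 225.3 156
vase 0.9 [ 67. 316. 132. 402.] 98.6 358.2 3732
pot 0.79 [425. 227. 465. 269.] 442.9 246.0 1397
pot 0.6 [146. 324. 484. 480.] 322.3 420.0 30761
pot 0.45 [258. 308. 277. 338.] 268.9 321.0 579
top [ 0.30527525 -0.03403373  1.28646885]
mill 0.78 [375.  95. 564. 236.] 462.0 177.7 15617
filler_cap 0.83 [340. 215. 360. 231.] 350.2 224.9 331
filler_cap 0.75 [385. 253. 402. 274.] 390.6 263.1 294
filler_cap 0.66 [401. 207. 417. 221.] 410.7 212.5 197
filler_cap 0.62 [424. 255. 436. 262.] 430.4 256.2 115
tool_rest 0.92 [250. 214. 2
[... 358 characters left out ...]
ositions': array([-1.33082029e+00,  2.58614885e-01,  1.53498551e+00, -2.58131495e-05,
        1.34798383e+00, -2.02820931e-01]), 'qd': array([ 1.33396071e-03,  3.60730457e-04,  6.85834719e-04, -1.35341319e-03,
       -2.92508448e-04, -4.59671877e-05]), 'tau': array([ 6.50599341e-04, -4.37181044e+01, -2.84308487e+01,  7.19989417e-02,
        3.11290158e-02, -9.61624039e-06]), 'ee_pos': array([ 0.23566372, -0.4969708 ,  0.21865055]), 'tcp_rot': array([ 9.75590678e-01,  2.19596968e-01, -1.25070524e-05,  4.44861673e-06]), 'contact_force': array([-0.37959221, -0.92416684,  0.10336421]), 'ft_torque': array([ 0.00713302, -0.04841551, -0.00214003]), 'grasp_force': 0.0, 'opening': 1.0009159241704493}
```

View pics/scene0.png

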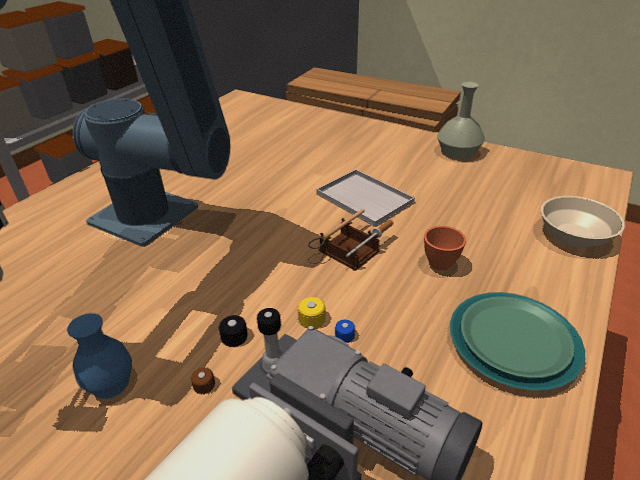

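View pics/top0.png

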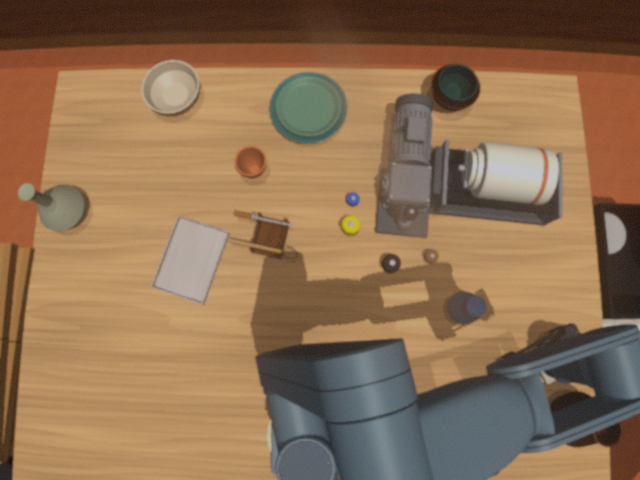

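Scene picture: the tray is at (365,197), the rest at (350,245) with the dipstick collar at about (378,233) and the trim tool loop at (318,243). 
Round-cap candidates are:
- black on the tube at (268,320) scene / (410,212) top
- larger black on the bench at (232,330) scene / (391,263) top
- yellow (312,312)
- blue (345,330)
- brown (203,380)

The cap that fits is the smaller black one, sitting on the tube. I'll confirm it in one crop and measure everything.

```bash
python3 - <<'E'
from h import *
C={n:manip.capture(n) for n in ["scene","top"]}
s,t=C["scene"],C["top"]
a=cv2.resize(s["color"][290:390,190:290],(400,400),interpolation=cv2.INTER_CUBIC)
b=cv2.resize(t["color"][200:280,220:300],(400,400),interpolation=cv2.INTER_CUBIC)
cc=cv2.resize(t["color"][195:275,375:455],(400,400),interpolation=cv2.INTER_CUBIC)
cv2.imwrite("pics/crop1.png",np.vstack([np.hstack([a,b])[:, :],])); cv2.imwrite("pics/crop2.png",cc)
print("cap tri",tri(s,(268.9,318),t,(410.7,212.5)))
for o in manip.outline_of("scene","filler_cap"): print("cap cand",o["rect"],round(o["score"],2))
pot=[o for o in manip.outline_of("scene","pot")]
def quad(mask,c,z):
    cn=max(cv2.findContours(mask.astype(np.uint8),0,2)[0],key=cv2.contourArea)
    P=np.array([onz(c,p[0],z)[:2] for p in cn])*1000
    r=cv2.minAreaRect(P.astype(np.float32));return np.round(r[0]),np.round(r[1]),round(r[2],1)
for n in C:
    for nm,z in [("drip_tray",.018),("tool_rest",.05)]:
        o=manip.outline_of(n,nm)
        if o: print(n,nm,quad(o[0]["mask"],C[n],z))
o=manip.outline_of("top","dipstick")
for q in o:
    print("dip",q["score"],quad(q["mask"],t,.044))
    ys,xs=np.nonzero(q["mask"]);print(sorted(zip(xs,ys))[::20])
for nm in ["vase","pot"]:
    o=manip.outline_of("top",nm)
    if o: print(nm,quad(o[0]["mask"],t,.1))
for uv in [(391,263),(430,256),(351,225),(353,199)]: print(uv,onz(t,uv,.028))
E
```

```text
cap tri (array([ 0.5922357 , -0.25930183,  0.14625764]), np.float64(0.004866741848498567))
cap cand [190.1, 370.3, 214.3, 397.0] 0.92
cap cand [334.3, 318.9, 355.3, 340.7] 0.87
cap cand [255.7, 310.2, 281.0, 332.4] 0.82
cap cand [218.0, 315.6, 243.4, 346.2] 0.59
scene drip_tray (array([484., 342.]), array([177., 232.]), 73.8)
scene tool_rest (array([567.,  94.]), array([132., 132.]), 78.8)
top drip_tray (array([477., 348.]), array([165., 218.]), 73.0)
top tool_rest (array([554., 115.]), array([95., 86.]), 77.1)
dip 0.59 (array([591., 144.]), array([168.,  24.]), 75.0)
[(np.int64(233), np.int64(212)), (np.int64(236), np.int64(213)), (np.int64(239), np.int64(214)), (np.int64(242), np.int64(214)), (np.int64(245), np.int64(214)), (np.int64(248), np.int64(214)), (np.int64(251), np.int64(213)), (np.int64(253), np.int64(216)), (np.int64(256), np.int64(215)), (np.int64(262), np.int64(218)), (np.int64(269), np.int64(221)), (np.int64(279), np.int64(223)), (np.int64(288), np.int64(225))]
vase (array([ 350., -409.]), array([ 94., 102.]), 43.1)
pot (array([744., 174.]), array([95., 84.]), 2.3)
(391, 263) [ 0.47260684 -0.22522692  0.028     ]
(430, 256) [ 0.49387045 -0.3366337   0.028     ]
(351, 225) [ 0.58076614 -0.11210553  0.028     ]
(353, 199) [ 0.6578375  -0.11784169  0.028     ]
```

View pics/crop1.png

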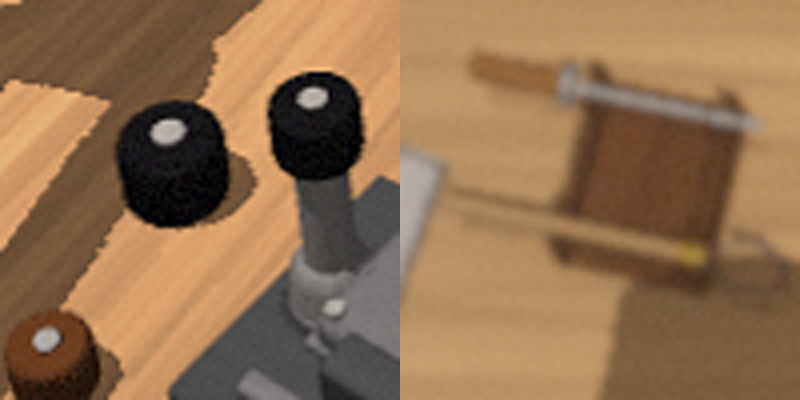

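The left crop confirms it: the smaller black cap sits on the tube with its button at scene (268,314), and the larger black one on the bench is the look-alike. In the right crop the dipstick runs from its handle end at top (234.4,213.2), through the collar (253.4,216.4), to the tip (291.4,225.2).

```bash
python3 - <<'E'
from h import *
s,t=manip.capture("scene"),manip.capture("top")
print("button scene",onz(s,(268,314.2),.1555))
for o in manip.outline_of("top","filler_cap"):
    u=o["rect"]; 
    if 395<u[0]<420 and u[1]<235:
        ys,xs=np.nonzero(o["mask"]);print("cap top",u,o["score"],onz(t,(xs.mean(),ys.mean()),.145))
for o in manip.outline_of("scene","filler_cap"):
    u=o["rect"]
    if 250<u[0]<265:
        ys,xs=np.nonzero(o["mask"]);print("cap scn",u,xs.mean(),ys.mean(),onz(s,(xs.mean(),ys.mean()),.143))
e,c,p=[onz(t,u,.044)[:2] for u in [(234.4,213.2),(253.4,216.4),(291.4,225.2)]]
print("dip end,collar,tip",e,c,p,np.degrees(np.arctan2(*(e-p)[::-1])),np.linalg.norm(e-c),np.linalg.norm(c-p))
print("scene collar",onz(s,(378,233),.044),proj(s,[[*e,.044],[*c,.044],[*p,.044]]))
E
```

```text
button scene [ 0.59349121 -0.25822816  0.1555    ]
cap top [403.3, 206.3, 416.4, 218.9] 0.68 [ 0.58960025 -0.25914998  0.145     ]
cap scn [258.2, 312.3, 278.6, 335.0] 268.77231329690346 321.1785063752277 [ 0.59583636 -0.26110844  0.143     ]
dip end,collar,tip [0.60758647 0.22087318] [0.59882322 0.16605696] [0.57454768 0.05725087] 78.58426958854605 0.0555122773522873 0.11148124356745483
scene collar [0.6017127  0.17003695 0.044     ] [[388.98336414 222.70127343]
 [376.16979444 233.53335425]
 [345.66368189 256.05364363]]
```

View pics/crop2.png

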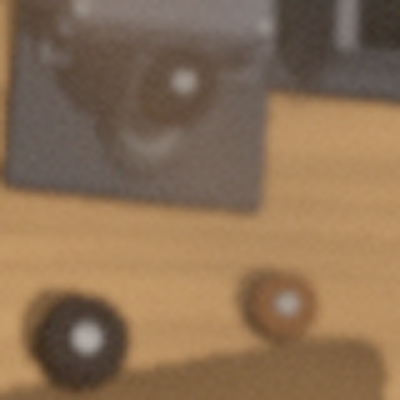

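The top crop puts the cap button at (411.8,211.4), which agrees with the cap at about (0.593,-0.260).

Request:
jog_arm(plan="0.0707 -0.0102 0 0;0.0707 -0.0102 0 0;0.0707 -0.0102 0 0;0.0707 -0.0102 0 0;0.0707 -0.0102 0 0;0.0707 -0.0102 0 0;0.0707 -0.0102 0 0;0.0707 -0.0102 0 0;0.0707 -0.0102 0 0;0.0707 -0.0102 0 0;0.0707 -0.0102 0 0;0.0707 -0.0102 0 0", fingers=0.7, force=40)

```text
time_s: 2.65
ee_pos: [0.5941, -0.2586, 0.2186]
tcp_rot: [0.976, 0.22, 0.0, 0.0]
contact_force: [-0.2, -0.9, 0.4]
opening: 0.695
grasp_force: 0.0
```

Request:
jog_arm(plan="-0.003 0.002 0.05 0;0 0 0.05 0;0 0 0.04 0;0 0 0.03 0;0 0 0.024 0;0 0 0 0")

```text
time_s: 3.15
ee_pos: [0.5904, -0.2605, 0.1186]
tcp_rot: [0.976, 0.22, -0.002, -0.002]
contact_force: [-0.1, -0.0, -0.4]
opening: 0.699
grasp_force: 0.0
```

Request:
jog_arm(plan="0 0 0 0;0 0 0 0;0 0 0 0;0 0 0 0;0 0 0 0;0 0 0 0", fingers=0.2, force=40)

```text
time_s: 3.65
ee_pos: [0.5921, -0.2614, 0.1228]
tcp_rot: [0.976, 0.22, 0.001, 0.0]
contact_force: [-0.3, 1.5, 5.6]
opening: 0.409
grasp_force: 40.0
```

Request:
jog_arm(plan="0 0 -0.01 0;0 0 -0.015 0;0 0 -0.02 0;0 0 -0.02 0;0 0 -0.03 0;0 0 -0.04 0;0 0 -0.05 0;0 0 -0.05 0;0 0 0 0")

```text
time_s: 4.4
ee_pos: [0.5942, -0.2631, 0.2467]
tcp_rot: [0.976, 0.22, 0.004, 0.004]
contact_force: [0.4, -0.4, 0.3]
opening: 0.406
grasp_force: 40.0
```

Request:
jog_arm(plan="0.0072 -0.035 0 0;0.0142 -0.0695 0 0;0.0142 -0.0695 0 0;0.0142 -0.0695 0 0;0.0142 -0.0695 0 0;0.0142 -0.0695 0 0;0.0142 -0.0695 0 0;0.0142 -0.0695 0 0;0.0142 -0.0695 0 0;0.0142 -0.0695 0 0;0.0142 -0.0695 0 0;0.0142 -0.0695 0 0")

```text
time_s: 5.4
ee_pos: [0.4937, 0.1362, 0.2397]
tcp_rot: [0.976, 0.219, 0.001, 0.0]
contact_force: [2.0, 0.1, 0.1]
opening: 0.408
grasp_force: 40.0
```

Request:
jog_arm(plan="0.0142 -0.0695 0 0;0.0142 -0.0695 0 0;0.0142 -0.0695 0.03 0;0.0142 -0.0695 0.03 0;0.0142 -0.0695 0.03 0;0.01 -0.0595 0.03 0;0.006 -0.035 0.03 0;0 0 0.02 0;0 0 0 0;0 0 0 0")

```text
time_s: 6.23
ee_pos: [0.439, 0.3523, 0.154]
tcp_rot: [0.976, 0.22, -0.0, 0.0]
contact_force: [0.4, -0.7, -0.7]
opening: 0.404
grasp_force: 40.0
```

```bash
python3 - <<'E'
from h import *
s=manip.capture("scene")
a=cv2.resize(s["color"][90:240,290:440],(450,450),interpolation=cv2.INTER_CUBIC)
b=cv2.resize(s["color"][290:390,230:330],(350,350),interpolation=cv2.INTER_CUBIC)
b=cv2.copyMakeBorder(b,0,100,0,0,cv2.BORDER_CONSTANT)
cv2.imwrite("pics/p5.png",np.hstack([a,b])); print(manip.sense()["ee_pos"],proj(s,[[.442,.357,.003]]))
E
```

```text
[0.43967049 0.35227535 0.15476525] [[352.73421325 193.37112342]]
```

View pics/p5.png

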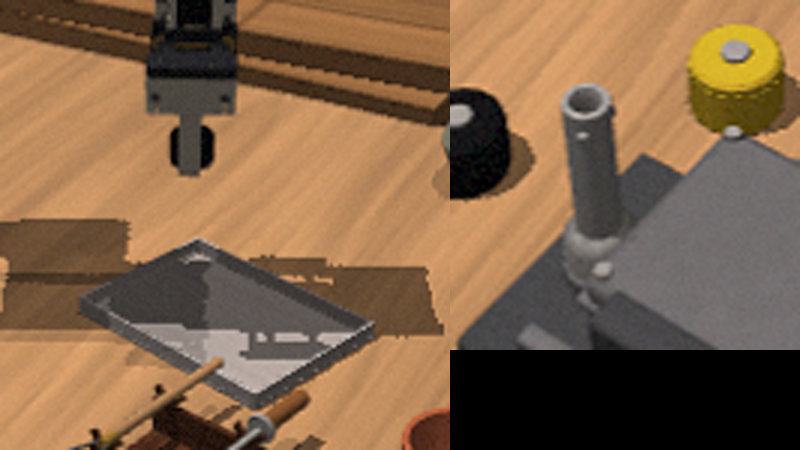

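The cap is upright in the fingers with its base about level with the fingertips. The tube is bare, with its mouth at scene (269.1,318.6). I'll lower the cap into the tray now.

Request:
jog_arm(plan="0 0 0.03 0;0 0 0.06 0;0 0 0.06 0;0 0 0.06 0;0 0 0.03 0;0 0 0.02 0;0 0 0.01 0;0 0 0 0;0 0 0 0")

```text
time_s: 7.03
ee_pos: [0.4402, 0.3532, 0.0204]
tcp_rot: [0.976, 0.219, 0.001, -0.0]
contact_force: [-0.3, 0.3, 0.2]
opening: 0.406
grasp_force: 40.0
```

Request:
jog_arm(plan="0 0 0.004 0;0 0 0.004 0;0 0 0.004 0;0 0 0.002 0;0 0 0 0")

```text
time_s: 7.45
ee_pos: [0.4388, 0.3531, 0.0121]
tcp_rot: [0.976, 0.22, -0.0, 0.0]
contact_force: [-0.3, -0.5, 0.2]
opening: 0.406
grasp_force: 40.0
```

Request:
jog_arm(plan="0 0 0.004 0;0 0 0.004 0;0 0 0.002 0;0 0 0 0")

```text
time_s: 7.78
ee_pos: [0.4387, 0.353, 0.0068]
tcp_rot: [0.976, 0.22, -0.0, 0.0]
contact_force: [0.4, 0.1, 0.6]
opening: 0.406
grasp_force: 40.0
```

Request:
jog_arm(plan="0 0 0.003 0;0 0 0.002 0;0 0 0 0")

```text
time_s: 8.03
ee_pos: [0.4388, 0.353, 0.0044]
tcp_rot: [0.976, 0.22, -0.0, 0.0]
contact_force: [-0.0, 0.0, -0.9]
opening: 0.408
grasp_force: 40.0
```

Request:
jog_arm(plan="0 0 0.002 0;0 0 0 0")

```text
time_s: 8.2
ee_pos: [0.4389, 0.3531, 0.0035]
tcp_rot: [0.976, 0.22, -0.0, 0.0]
contact_force: [-0.2, -0.3, -0.4]
opening: 0.407
grasp_force: 40.0
```

Request:
jog_arm(plan="0 0 0 0;0 0 0 0;0 0 0 0;0 0 0 0;0 0 0 0", fingers=0.6)

```text
time_s: 8.62
ee_pos: [0.439, 0.3531, 0.0037]
tcp_rot: [0.976, 0.22, 0.0, -0.0]
contact_force: [0.5, -0.6, -0.0]
opening: 0.596
grasp_force: 0.0
```

Request:
jog_arm(plan="0 0 -0.01 0;0 0 -0.03 0;0 0 -0.05 0;0 0 -0.05 0;0 0 -0.05 0;0 0 -0.05 0;0 0 -0.05 0;0 0 0 0")

```text
time_s: 9.28
ee_pos: [0.4418, 0.3547, 0.1546]
tcp_rot: [0.976, 0.22, 0.005, -0.001]
contact_force: [0.2, 0.5, 0.0]
opening: 0.598
grasp_force: 0.0
```

```bash
python3 - <<'E'
from h import *
s,t=manip.capture("scene"),manip.capture("top")
for n,c in (("scene",s),("top",t)):
    for o in manip.outline_of(n,"filler_cap"):
        ys,xs=np.nonzero(o["mask"]);X=onz(c,(xs.mean(),ys.mean()),.017)
        if X[1]>.1: print(n,o["score"],np.array(o["rect"]).round(),X)
print("mouth",onz(s,(269.1,318.6),.145))
print(manip.sense()["joint_positions"])
a=cv2.resize(s["color"][150:250,310:410],(400,400),interpolation=cv2.INTER_CUBIC)
b=cv2.resize(t["color"][190:270,375:455],(400,400),interpolation=cv2.INTER_CUBIC)
cv2.imwrite("pics/p6.png",np.hstack([a,b]))
E
```

```text
scene 0.77 [345. 183. 360. 198.] [0.44051542 0.35661633 0.017     ]
mouth [ 0.59424822 -0.25758611  0.145     ]
[ 4.79418683e-01  3.38415981e-01  1.60516758e+00 -2.82723058e-05
  1.19971124e+00  1.60737516e+00]
```

View pics/p6.png

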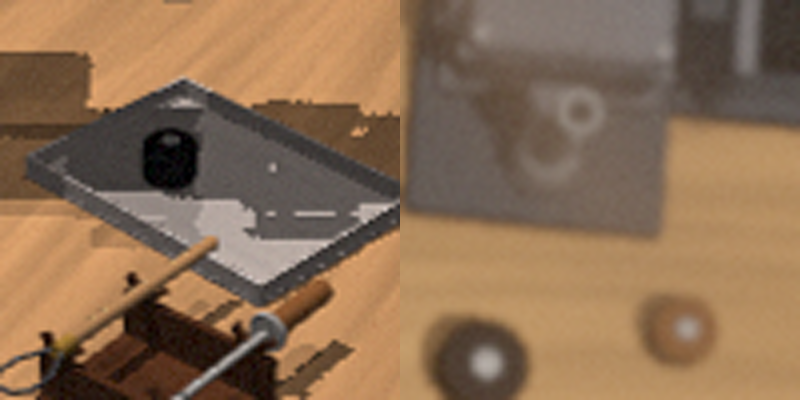

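The cap stands upright in the tray at scene (352,190), and the tube mouth shows at top (411.0,212.4). Next is the dipstick handle.

Request:
jog_arm(plan="0.03 0.067 0 0;0.03 0.067 0 0;0.03 0.067 0 0;0.03 0.067 0 0;0.03 0.067 0 0;0.03 0.067 0 0;0 0 0 -0.985;0 0 0 -0.985;0 0 0 -0.985;0 0 0 -0.985;0 0 0 -0.985;0 0 0 -0.985", fingers=0.45, force=50)

```text
time_s: 10.48
ee_pos: [0.6053, 0.2097, 0.1463]
tcp_rot: [0.861, 0.508, -0.002, -0.001]
contact_force: [-0.5, 0.9, -0.0]
opening: 0.452
grasp_force: 0.0
```

Request:
jog_arm(plan="0 0 0 -0.985;0 0 0 -0.985;0 0 0 -0.985;0 0 0 0;0 0 0 0")

```text
time_s: 10.9
ee_pos: [0.6056, 0.2099, 0.147]
tcp_rot: [0.775, 0.632, -0.001, -0.001]
contact_force: [-0.9, -0.1, 0.4]
opening: 0.447
grasp_force: 0.0
```

```bash
python3 - <<'E'
from h import *
s,t=manip.capture("scene"),manip.capture("top")
S=manip.sense();R=Rot.from_quat(S["tcp_rot"]).as_matrix();print(S["ee_pos"],R.round(3))
print("err in tool axes (units)",R.T@(np.array([.609,.212,.025])-S["ee_pos"])/.5)
m=onz(t,(411.0,212.4),.145);print("mouth top",m)
E
```

```text
[0.6059281  0.20994787 0.147658  ] [[ 0.201  0.98  -0.002]
 [ 0.98  -0.201 -0.   ]
 [-0.001 -0.002 -1.   ]]
err in tool axes (units) [0.00540431 0.00559656 0.2453039 ]
mouth top [ 0.59099848 -0.26195458  0.145     ]
```

Request:
jog_arm(plan="0.0054 0.0056 0 0;0 0 0.045 0;0 0 0.06 0;0 0 0.06 0;0 0 0.04 0;0 0 0.025 0;0 0 0.015 0;0 0 0 0;0 0 0 0")

```text
time_s: 11.75
ee_pos: [0.6104, 0.2123, 0.0268]
tcp_rot: [0.774, 0.633, 0.0, 0.0]
contact_force: [-0.3, -0.4, 0.4]
opening: 0.451
grasp_force: 0.0
```

Request:
jog_arm(plan="0 0 0 0;0 0 0 0;0 0 0 0;0 0 0 0;0 0 0 0", fingers=0.05)

```text
time_s: 12.17
ee_pos: [0.6096, 0.2123, 0.0267]
tcp_rot: [0.774, 0.633, 0.0, -0.0]
contact_force: [-1.5, 0.5, 0.6]
opening: 0.162
grasp_force: 49.8
```

Request:
jog_arm(plan="0 0 -0.01 0;0 0 -0.03 0;0 0 -0.04 0;0 0 -0.04 0;0 0 -0.04 0;0 0 -0.04 0;0 0 -0.04 0;0 0 -0.04 0;0 0 -0.04 0;0 0 -0.04 0;0 0 0 0;0 0 0 0")

```text
time_s: 13.17
ee_pos: [0.6104, 0.2122, 0.2073]
tcp_rot: [0.774, 0.633, 0.001, 0.001]
contact_force: [-0.3, 0.5, -1.0]
opening: 0.157
grasp_force: 49.8
```

```bash
python3 - <<'E'
from h import *
s,t=manip.capture("scene"),manip.capture("top")
for n,c in (("scene",s),("top",t)):
    for o in manip.outline_of(n,"dipstick"): print(n,o["score"],np.array(o["rect"]).round())
S=manip.sense();print(S["ee_pos"],S["opening"],S["grasp_force"],S["contact_force"])
a=cv2.resize(s["color"][100:250,300:450],(450,450),interpolation=cv2.INTER_CUBIC)
cv2.imwrite("pics/p7.png",a)
p=S["ee_pos"]-[0,0,-.019];print(proj(s,[p,p+[-.032,-.156,0],p+[0,0,-.158]]))
E
```

```text
scene 0.56 [351. 153. 397. 186.]
[0.60873505 0.21192331 0.20419809] 0.1555163118003127 49.78962063789368 [-0.24826257 -0.80382108 -1.25222242]
[[393.85682733 157.94219392]
 [347.99150525 187.27674958]
 [388.566823   217.49201351]]
```

View pics/p7.png

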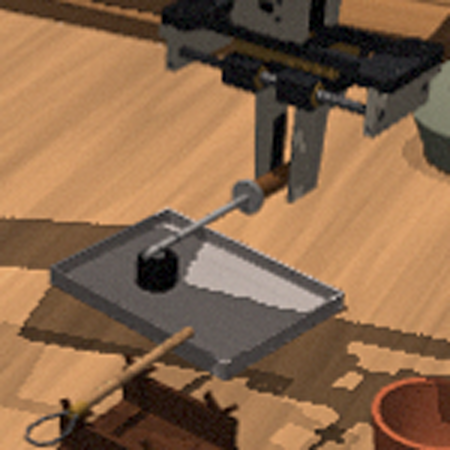

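The dipstick is held level and firmly, with its tip at about scene (350,184), and the trim tool is undisturbed. I'll raise it and carry it towards the tube, then loosen the grip so it can swing down.

Request:
jog_arm(plan="0 0 -0.03 0;-0.0615 0.0108 -0.0282 0;-0.0615 0.0108 -0.0282 0;-0.0615 0.0108 -0.0282 0;-0.0615 0.0108 -0.0282 0;-0.0615 0.0108 -0.0282 0;-0.0615 0.0108 -0.0282 0;-0.0615 0.0108 -0.0282 0;-0.0615 0.0108 -0.0282 0;-0.0615 0.0108 -0.0282 0;-0.0615 0.0108 -0.0282 0;0 0 0 0")

```text
time_s: 14.37
ee_pos: [0.602, -0.1061, 0.3633]
tcp_rot: [0.776, 0.631, -0.001, 0.002]
contact_force: [-0.5, 0.1, -1.1]
opening: 0.163
grasp_force: 49.8
```

Request:
jog_arm(plan="0 0 0 0;0 0 0 0;0 0 0 0;0 0 0 0;0 0 0 0;0 0 0 0", force=3)

```text
time_s: 14.87
ee_pos: [0.6016, -0.0989, 0.3619]
tcp_rot: [0.774, 0.634, -0.0, -0.0]
contact_force: [0.0, 1.1, -1.2]
opening: 0.167
grasp_force: 3.0
```

```bash
python3 - <<'E'
from h import *
s,t=manip.capture("scene"),manip.capture("top")
S=manip.sense();p=S["ee_pos"]+[0,0,.019];R=Rot.from_quat(S["tcp_rot"]).as_matrix()
print(S["ee_pos"],S["opening"],S["grasp_force"],S["contact_force"])
for a in range(0,91,15):
    a=np.radians(a);print(proj(s,[p-R[:,0]*.158*np.cos(a)+R[:,2]*.158*np.sin(a),p-R[:,0]*.046*np.cos(a)+R[:,2]*.046*np.sin(a)]).round().tolist(), end=" ")
g=proj(s,p)[0];print(g)
for o in manip.outline_of("scene","dipstick"): print(o["score"],np.array(o["rect"]).round())
u,v=int(g[0]),int(g[1]);u0=max(0,u-75);v0=max(0,v-60)
print(u0,v0)
cv2.imwrite("pics/p8.png",cv2.resize(s["color"][v0:v0+150,u0:u0+150],(600,600),interpolation=cv2.INTER_CUBIC))
E
```

```text
[ 0.60164531 -0.09934711  0.36209815] 0.16768178622826538 2.999984174966812 [ 0.10754863 -0.00177469 -0.26950512]
[[243.0, 191.0], [299.0, 161.0]] [[249.0, 214.0], [300.0, 168.0]] [[259.0, 231.0], [302.0, 173.0]] [[273.0, 240.0], [305.0, 176.0]] [[288.0, 243.0], [310.0, 178.0]] [[304.0, 240.0], [314.0, 178.0]] [[320.0, 231.0], [319.0, 176.0]] [318.81355857 150.07128925]
0.93 [313. 147. 341. 220.]
243 90
```

View pics/p8.png

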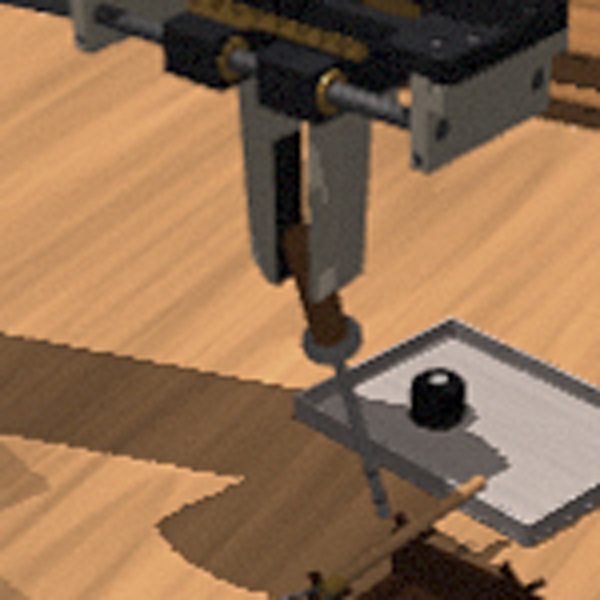

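It pivots: the stick hangs with its tip at about (339,219), slightly past vertical. I'll let it settle and then measure the angle.

Request:
jog_arm(plan="0 0 0 0;0 0 0 0;0 0 0 0;0 0 0 0;0 0 0 0;0 0 0 0;0 0 0 0;0 0 0 0;0 0 0 0;0 0 0 0")

```text
time_s: 15.85
ee_pos: [0.6016, -0.1, 0.3621]
tcp_rot: [0.774, 0.633, -0.0, -0.0]
contact_force: [-0.5, 0.4, -1.8]
opening: 0.167
grasp_force: 3.0
```

```bash
cat > tilt.py <<'E'
from h import *
from scipy.optimize import minimize_scalar
def tilt(n="scene",show=True):
    c=manip.capture(n);S=manip.sense();p=S["ee_pos"]+[0,0,.019];R=Rot.from_quat(S["tcp_rot"]).as_matrix()
    o=manip.outline_of(n,"dipstick")
    if not o: print("none");return
    m=o[0]["mask"];ys,xs=np.nonzero(m);P=np.stack([xs,ys],1).astype(float)
    d=P[:,1]-proj(c,p)[0][1]; 
    # tip = farthest mask pixel from grip
    g=proj(c,p)[0];r=np.linalg.norm(P-g,axis=1);tp=P[r>r.max()-2].mean(0)
    # tip on swing plane through p, normal tool y
    oo,dd=ray(c,tp);X=oo+dd*(((p-oo)@R[:,1])/(dd@R[:,1]));v=X-p
    print(n,round(o[0]["score"],2),"tip px",tp,"tip",X.round(4),"len",np.linalg.norm(v).round(4),"angle past vertical (+ = tool +x) deg",np.degrees(np.arctan2(v@R[:,0],v@R[:,2])).round(1))
    print("tcp",S["ee_pos"].round(4),S["opening"],S["grasp_force"],S["contact_force"].round(1));return X,c
if __name__=="__main__": tilt()
E
python3 tilt.py
```

```text
scene 0.69 tip px [338.875 218.25 ] tip [ 0.612  -0.0488  0.224 ] len 0.1657 angle past vertical (+ = tool +x) deg 18.4
tcp [ 0.6016 -0.1     0.3622] 0.17167562718265234 2.9999836161732674 [-0.2 -0.6  1. ]
```

Request:
jog_arm(plan="-0.03 0.0033 0 0;-0.06 0.0066 0 0;-0.06 0.0066 0 0;-0.06 0.0066 0 0;-0.06 0.0066 0 0;-0.06 0.0066 0 0;-0.05 0.0055 0 0;-0.025 0.0034 0 0;-0.012 0.0018 0 0;0 0 0 0;0 0 0 0", force=30)

```text
time_s: 16.87
ee_pos: [0.5834, -0.3083, 0.3621]
tcp_rot: [0.774, 0.633, 0.0, -0.0]
contact_force: [0.7, 0.2, -0.2]
opening: 0.165
grasp_force: 30.0
```

```bash
python3 - <<'E'
from tilt import *
X,s=tilt(); r=tilt("top")
print("mouth px expected",proj(s,[[.5926,-.2602,.145]]))
S=manip.sense();p=S["ee_pos"]+[0,0,.019];g=proj(s,p)[0];print(g)
u0,v0=int(g[0])-60,int(g[1])-10;print(u0,v0)
cv2.imwrite("pics/p9.png",cv2.resize(s["color"][v0:v0+150,u0:u0+150],(600,600),interpolation=cv2.INTER_CUBIC))
E
```

```text
scene 0.82 tip px [264.57142857 282.14285714] tip [ 0.5936 -0.2581  0.2259] len 0.1635 angle past vertical (+ = tool +x) deg 18.0
tcp [ 0.5836 -0.3078  0.3624] 0.1686500101685463 30.000036656856537 [ 0.5  0.4 -0.9]
top 0.24 tip px [465.76923077 322.84615385] tip [ 0.313  -1.6707 -3.8852] len 4.4875 angle past vertical (+ = tool +x) deg -18.0
tcp [ 0.5837 -0.3074  0.3626] 0.16341492834430188 29.999951720237732 [ 0.2  0.2 -0.1]
mouth px expected [[267.36445095 319.26749319]]
[226.13830406 212.7172718 ]
166 202
```

View pics/p9.png

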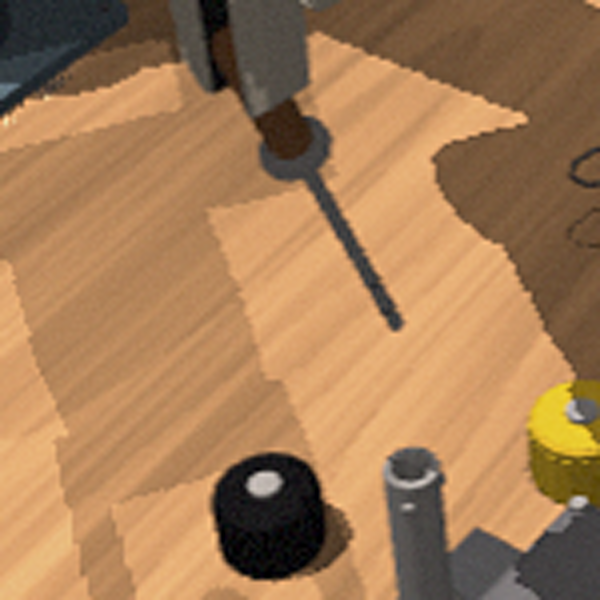

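The tip at (265,283) is over the mouth at (269,319) within about 1 mm. The lean is 18°. I'll lower it into the funnel, then move the handle sideways to stand the stick upright.

Request:
jog_arm(plan="0 0 0.02 0;0 0 0.04 0;0 0 0.04 0;0 0 0.03 0;0 0 0.02 0;0 0 0 0;0 0 0.008 0;0 0 0.008 0;0 0 0.008 0;0 0 0 0", force=5)

```text
time_s: 17.9
ee_pos: [0.5833, -0.309, 0.2749]
tcp_rot: [0.774, 0.633, -0.0, -0.0]
contact_force: [0.3, -0.3, -1.5]
opening: 0.17
grasp_force: 5.0
```

```bash
python3 tilt.py
```

```text
scene 0.71 tip px [267.88888889 319.77777778] tip [ 0.5933 -0.2598  0.1438] len 0.1585 angle past vertical (+ = tool +x) deg 18.4
tcp [ 0.5833 -0.309   0.2752] 0.16927127122625288 4.999953657388687 [-0.4 -0.2 -0.1]
```

Request:
jog_arm(plan="0 0 0.004 0;0 0 0.004 0;0 0 0.004 0;0 0 0.004 0;0 0 0 0")

```text
time_s: 18.42
ee_pos: [0.5832, -0.3088, 0.2666]
tcp_rot: [0.774, 0.633, -0.0, -0.0]
contact_force: [0.4, -0.4, -0.9]
opening: 0.17
grasp_force: 5.0
```

```bash
python3 tilt.py
```

```text
scene 0.91 tip px [267.55555556 320.11111111] tip [ 0.5929 -0.2603  0.1433] len 0.1508 angle past vertical (+ = tool +x) deg 19.1
tcp [ 0.5832 -0.3088  0.2667] 0.17083715844271377 4.999893307685852 [ 0.6 -0.4 -1.2]
```

The tip is about 10 mm in. I'll stand the stick upright by shifting 50 mm along tool +x with a light grip.

Request:
jog_arm(plan="0.01 0 0 0;0.0125 0 0 0;0.0125 0 0 0;0.0125 0 0 0;0.0125 0 0 0;0.0125 0 0 0;0.0125 0 0 0;0.01 0 0 0;0.005 0 0 0;0 0 0 0", force=3)

```text
time_s: 19.35
ee_pos: [0.5934, -0.2592, 0.2673]
tcp_rot: [0.774, 0.633, 0.0, 0.0]
contact_force: [-0.4, -0.7, -0.7]
opening: 0.168
grasp_force: 3.0
```

```bash
python3 tilt.py
```

```text
scene 0.61 tip px [269.75 317.  ] tip [ 0.5942 -0.2554  0.1467] len 0.1395 angle past vertical (+ = tool +x) deg 1.8
tcp [ 0.5933 -0.2597  0.2672] 0.17177215683216743 2.9999788105487823 [ 0.8 -0.5  0. ]
```

Request:
jog_arm(plan="0 0 0.01 0;0 0 0.02 0;0 0 0.025 0;0 0 0.025 0;0 0 0.025 0;0 0 0.025 0;0 0 0.02 0;0 0 0.01 0;0 0 0 0", force=8)

```text
time_s: 20.2
ee_pos: [0.5923, -0.2597, 0.1851]
tcp_rot: [0.774, 0.633, -0.0, -0.002]
contact_force: [0.4, -0.5, -0.6]
opening: 0.17
grasp_force: 8.0
```

```bash
python3 tilt.py
```

```text
scene 0.7 tip px [269.         320.86666667] tip [ 0.5933 -0.2573  0.1389] len 0.0665 angle past vertical (+ = tool +x) deg 2.2
tcp [ 0.5929 -0.2599  0.1863] 0.1673221965682953 7.999912351369858 [ 0.1 -0.  -0.5]
```

Request:
jog_arm(plan="0 0 0.005 0;0 0 0.005 0;0 0 0.005 0;0 0 0.003 0;0 0 0 0")

```text
time_s: 20.72
ee_pos: [0.5939, -0.2604, 0.1804]
tcp_rot: [0.774, 0.633, 0.0, 0.002]
contact_force: [-0.8, 1.1, 8.6]
opening: 0.171
grasp_force: 8.0
```

Request:
jog_arm(plan="0 0 0.003 0;0 0 0.003 0;0 0 0 0")

```text
time_s: 20.97
ee_pos: [0.5939, -0.2607, 0.178]
tcp_rot: [0.774, 0.633, 0.0, 0.002]
contact_force: [-1.3, 1.1, 9.3]
opening: 0.166
grasp_force: 8.0
```

Request:
jog_arm(plan="0 0 0.002 0;0 0 0 0;0 0 0 0;0 0 0 0")

```text
time_s: 21.3
ee_pos: [0.5939, -0.2608, 0.1771]
tcp_rot: [0.774, 0.633, 0.0, 0.002]
contact_force: [-2.5, 0.8, 10.3]
opening: 0.169
grasp_force: 8.0
```

```bash
python3 - <<'E'
from tilt import *
X,s=tilt()
o=manip.outline_of("scene","dipstick")[0];print(o["rect"])
a=np.linspace(0,6.28,60)
for z in (.145,.15,.155):
    P=proj(s,np.stack([.5938+.013*np.cos(a),-.2585+.013*np.sin(a),z+0*a],1));print(z,P.min(0),P.max(0))
cv2.imwrite("pics/p10.png",cv2.resize(s["color"][260:360,220:320],(600,600),interpolation=cv2.INTER_CUBIC))
E
```

```text
scene 0.79 tip px [269.7  322.65] tip [ 0.5947 -0.2578  0.1358] len 0.0604 angle past vertical (+ = tool +x) deg 3.1
tcp [ 0.5939 -0.2608  0.1771] 0.1719423718114252 8.017227575182915 [-2.5  1.1 10. ]
[263.2, 290.1, 279.4, 326.7]
0.145 [260.61304739 313.11488786] [276.48068196 324.76564709]
0.15 [260.34735965 310.99268756] [276.27524788 322.63175728]
0.155 [260.07957134 308.85474397] [276.0681978  320.48167348]
```

View pics/p10.png

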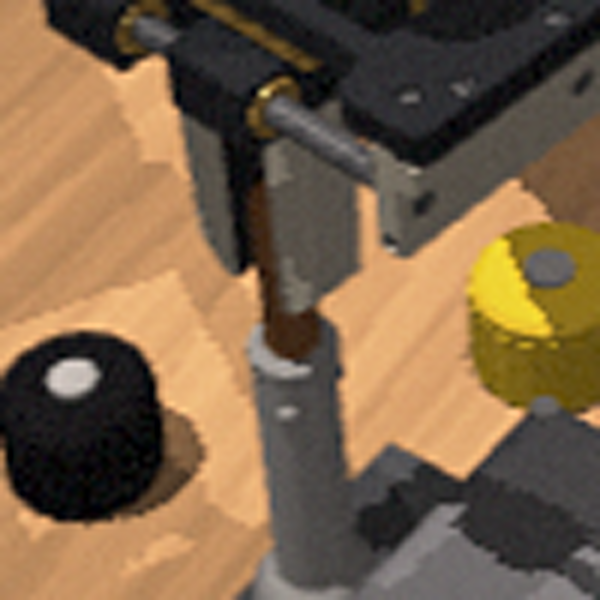

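The collar sits on the mouth at (269,318), and contact is 10 N. I'll grip firmly and draw it out.

Request:
jog_arm(plan="0 0 0 0;0 0 -0.01 0;0 0 -0.03 0;0 0 -0.04 0;0 0 -0.04 0;0 0 -0.04 0;0 0 -0.04 0;0 0 -0.04 0;0 0 -0.04 0;0 0 -0.03 0;0 0 -0.02 0;0 0 0 0", force=50)

```text
time_s: 22.45
ee_pos: [0.594, -0.2604, 0.3419]
tcp_rot: [0.774, 0.633, 0.001, 0.002]
contact_force: [-0.1, 0.3, -0.8]
opening: 0.161
grasp_force: 50.0
```

```bash
python3 tilt.py; python3 -c "
from h import *
S=manip.sense();R=Rot.from_quat(S['tcp_rot']).as_matrix()
print((R.T@(np.array([.41,.06,.26])-S['ee_pos'])/.5).round(4), (R.T@(np.array([.48,.345,0])-np.array([.41,.06,0]))/.5).round(4))"
```

```text
scene 0.68 tip px [266.66666667 293.33333333] tip [ 0.5946 -0.2571  0.2018] len 0.1573 angle past vertical (+ = tool +x) deg 1.2
tcp [ 0.5936 -0.2602  0.3401] 0.16154745330993067 49.99553561210632 [ 0.3 -0.3 -1. ]
[ 0.5545 -0.4859  0.1575] [5.864e-01 2.420e-02 1.000e-04]
```

Request:
jog_arm(plan="0.03 -0.026 0 0;0.0525 -0.046 0 0;0.0525 -0.046 0 0;0.0525 -0.046 0 0;0.0525 -0.046 0 0;0.0525 -0.046 0 0;0.0525 -0.046 0 0;0.0525 -0.046 0.03 0;0.0525 -0.046 0.04 0;0.0525 -0.046 0.04 0;0.04 -0.034 0.03 0;0.0125 -0.012 0.018 0")

```text
time_s: 23.55
ee_pos: [0.4061, 0.0631, 0.2572]
tcp_rot: [0.773, 0.634, -0.002, -0.002]
contact_force: [-0.3, 0.3, -0.4]
opening: 0.164
grasp_force: 50.0
```

Request:
jog_arm(plan="0 0 0 0;0 0 0.05 0;0 0 0.06 0;0 0 0.05 0;0 0 0.03 0;0 0 0.016 0;0 0 0 0")

```text
time_s: 24.13
ee_pos: [0.41, 0.0592, 0.1558]
tcp_rot: [0.774, 0.633, -0.001, -0.001]
contact_force: [-0.1, -0.4, -0.3]
opening: 0.162
grasp_force: 50.0
```

```bash
python3 tilt.py
```

```text
scene 0.78 tip px [285.6 241.2] tip [0.4111 0.0617 0.0221] len 0.154 angle past vertical (+ = tool +x) deg 0.9
tcp [0.4107 0.0593 0.157 ] 0.15775534056655194 49.99569833278656 [ 0.2 -0.4 -0.7]
```

The tip is about 15 mm above the bench. I'll touch it down and lay the stick back towards level with a light grip.

Request:
jog_arm(plan="0 0 0.018 0;0 0 0.014 0;0 0 0 0;-0.03 0 0.0014 0;-0.03 0 0.0042 0;-0.03 0 0.0072 0;-0.03 0 0.0104 0;-0.03 0 0.0138 0;-0.03 0 0.018 0;-0.03 0 0.023 0;0 0 0 0", force=4)

```text
time_s: 25.15
ee_pos: [0.3884, -0.0442, 0.1011]
tcp_rot: [0.775, 0.633, -0.001, -0.0]
contact_force: [-0.6, 0.7, 0.2]
opening: 0.168
grasp_force: 4.0
```

```bash
python3 tilt.py
```

```text
scene 0.66 tip px [283.16666667 248.33333333] tip [0.4083 0.0535 0.005 ] len 0.1522 angle past vertical (+ = tool +x) deg 40.5
tcp [ 0.3887 -0.0433  0.1017] 0.17255233316699345 3.999619334936142 [-0.4  0.4  0.1]
```

Request:
jog_arm(plan="-0.02 0 0.0146 0;-0.02 0 0.0212 0;-0.02 0 0.026 0;-0.016 0 0.0258 0;-0.014 0 0.0282 0;-0.01 0 0.0264 0;-0.008 0 0.0286 0;-0.004 0 0.0186 0;0 0 0 0;0 0 0 0")

```text
time_s: 26.08
ee_pos: [0.3784, -0.0971, 0.0077]
tcp_rot: [0.774, 0.633, 0.0, -0.0]
contact_force: [0.1, 0.6, -0.3]
opening: 0.172
grasp_force: 4.0
```

```bash
python3 tilt.py
```

```text
none
```

Request:
jog_arm(plan="0 0 0.004 0;0 0 0.003 0;0 0 0 0")

```text
time_s: 26.43
ee_pos: [0.3784, -0.0976, 0.0042]
tcp_rot: [0.774, 0.633, 0.0, 0.0]
contact_force: [0.2, -0.4, -1.2]
opening: 0.172
grasp_force: 4.0
```

Request:
jog_arm(plan="0 0 0 0;0 0 0 0;0 0 0 0;0 0 -0.01 0;0 0 -0.03 0;0 0 -0.05 0;0 0 -0.06 0;0 0 -0.06 0;0 0 -0.06 0;0 0 -0.05 0;0 0 -0.03 0;0 0 0 0", force=50)

```text
time_s: 27.43
ee_pos: [0.38, -0.0987, 0.1824]
tcp_rot: [0.774, 0.633, 0.001, 0.003]
contact_force: [0.0, -0.4, -1.0]
opening: 0.155
grasp_force: 50.0
```

```bash
python3 tilt.py;  python3 -c "
from h import *
S=manip.sense();R=Rot.from_quat(S['tcp_rot']).as_matrix()
print((R.T@(np.array([.49,.325,.17])-(S['ee_pos']+R[:,0]*.158))/.5).round(4))"
```

```text
scene 0.6 tip px [277.16666667 187.66666667] tip [0.4086 0.048  0.1776] len 0.1508 angle past vertical (+ = tool +x) deg 81.8
tcp [ 0.379  -0.0981  0.1804] 0.15894658924883184 49.99966084957123 [-0.5 -0.3 -1.1]
[0.5568 0.0518 0.0177]
```

The stick is held at about 8° from level. I'll carry the tip over the tray.

Request:
jog_arm(plan="0.03 0.003 0 0;0.06 0.0055 0 0;0.068 0.0063 0 0;0.068 0.0063 0 0;0.068 0.0063 0 0;0.068 0.0063 0 0;0.068 0.0063 0 0;0.06 0.0055 0 0;0.045 0.004 0 0;0.02 0.002 0 0;0 0 0 0;0 0 0 0")

```text
time_s: 28.53
ee_pos: [0.4574, 0.1688, 0.1775]
tcp_rot: [0.774, 0.634, -0.002, -0.001]
contact_force: [-0.8, -0.5, -0.5]
opening: 0.159
grasp_force: 50.0
```

Request:
jog_arm(plan="0 0 0 0;0 0 0 0;0 0 0 0;0 0 0 0;0 0 0 0;0 0 0 0")

```text
time_s: 29.03
ee_pos: [0.4585, 0.1689, 0.1791]
tcp_rot: [0.774, 0.633, 0.0, 0.0]
contact_force: [0.3, -0.2, -1.2]
opening: 0.159
grasp_force: 50.0
```

```bash
python3 - <<'E'
from tilt import *
X,s=tilt()
q=[(X[:2]-[.48,.345])@v for v in (np.array([.956,-.292]),np.array([.292,.956]))];print("tip in tray",np.round(q,3))
for o in manip.outline_of("scene","filler_cap"):
    ys,xs=np.nonzero(o["mask"]);Y=onz(s,(xs.mean(),ys.mean()),.017)
    if Y[1]>.1: print("cap",o["score"],np.array(o["rect"]).round(),Y)
print(np.abs(manip.sense()["qd"]).max())
E
```

```text
scene 0.55 tip px [363.   147.25] tip [0.4876 0.3124 0.1752] len 0.1481 angle past vertical (+ = tool +x) deg 81.1
tcp [0.4585 0.169  0.1791] 0.15659559441817072 49.99950170516968 [-0.1 -0.2 -0.2]
tip in tray [ 0.017 -0.029]
0.003895466119505246
```

```bash
python3 - <<'E'
from h import *
for n in ("scene","top"):
    c=manip.capture(n)
    for o in manip.outline_of(n,"filler_cap"):
        ys,xs=np.nonzero(o["mask"]);Y=onz(c,(xs.mean(),ys.mean()),.017)
        if Y[1]>.1: print(n,o["score"],np.array(o["rect"]).round(),Y)
    if n=="scene":
        g=c["color"].max(2)[176:206,335:370]; m=(g<45); ys,xs=np.nonzero(m);print(m.sum(),xs.min()+335,xs.max()+335,ys.min()+176,ys.max()+176)
E
```

```text
scene 0.61 [346. 184. 358. 197.] [0.44169968 0.35549278 0.017     ]
151 346 358 183 196
top 0.49 [185. 268. 195. 278.] [0.4414024  0.34664834 0.017     ]
```

The cap is still standing in the tray where I put it. The dipstick is held steady at about 8° from level, with its tip well inside the tray outline and about 175 mm up.

```bash
python3 -c "
from workcell import manip
print(manip.hand_in())"
```

```text
the job is handed in; nothing more can be done
None
```

I've handed the job in: the cap stands upright on the drip tray, the dipstick went fully down the tube until its collar stopped on the mouth and was drawn out again, and the arm is holding it about 8° from level with its tip over the tray; the hand-in gave no verdict.

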